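# Unscrew the lid of a preserving jar

## Robot

A 7-joint arm with a two-finger parallel gripper is mounted at the origin on a cart in front of the work surface, level with it; the furniture and walls round the work are solid. World frame = base frame: x ahead of the robot, y to its left, z up, the work surface at z = 0. Lengths are in m, angles in rad, forces in N, time in s.
With the tool pointing down it reaches from about 0.4 to 0.925 m from the base axis. Payload 5.6 kg.
Tool frame: the origin (TCP) lies between the finger pads; the fingertips stand 17 mm ahead of it and the grasp point (between the pads) lies 2 mm behind it (bot.tip_extent is the distance from the TCP to the fingertips, in m); z points along the fingers, y is the line along which they close (so a half turn about z gives the same grasp; the last joint's range is limited). The gripper opens to 85 mm and grips with 20 to 120 N. Pads are 22 mm wide; open, the fingers measure 114 mm over their backs; the gripper's body (76 mm by 85 mm) begins 54 mm behind the grasp point. The pads swing forward as they close: fully open they stand 13 mm farther back than shut.
Start: joints at [-1.267, 0.468, -0.012, 1.603, 0.006, 1.071, -0.056], TCP at [0.221, 0.611, 0.226] pointing down, gripper open.
Joint ranges: [-2.53, 2.53], [-0.31, 2.02], [-1.57, 1.55], [0.28, 2.44], [-1.29, 4.43], [0.15, 1.84], [-2.92, 2.92]. Speed limits (rad/s): [2.57, 2.57, 3.14, 3.14, 3.14, 3.14, 3.14].

## Interface

Orientations are given as a unit quaternion [w, x, y, z].
In Python, from rig import bot, imaging gives the robot as it stands.
- The arm moves only by the tool move_arm, never from a script. Its argument "increments" is a list that holds one entry, the list of rows, each a list of 7 numbers: the shift along the tool's x, y, z in m, then the turn, a rotation vector about the tool's x, y, z in rad, then the closure, from 0 (fully open) to 1 (shut). In form: [[[dx, dy, dz, wx, wy, wz, gripper], ...]]. A call has 1 to 5 rows; each row shifts and turns the commanded pose from where the row before left it, along the tool's axes as they then stand; what a row does not reach is not made up. A row lasts 1/12 s, in which the tool goes at most 41.7 mm and 7.16 degrees, less where a joint would pass 70% of its speed; a pose out of reach is approached as far as the arm can. A call is refused whole if a number of a shift passes 0.0417 or a number of a turn 0.125, either way. A call with a gripper value outside its range is refused whole. The fingers move at their own pace and stop on an object; "force" is the grip in N (left out, the last holds). Time passes only in rows, so rows that do not move let the fingers close. It gives the time, the measured TCP pose, the force, the opening and the grip force at its end, in the units of the state.
- bot.observe(): the state, without advancing time (a new reading comes with each control period).
- imaging.camera(name): name is "scene" or "side" or "wrist"; returns the picture (400x640x3 uint8, blue, green, red); there is no depth.
- imaging.calibration(name): a dict with "intrinsics" (3x3 intrinsics, pixels), "D" ([k1, k2, p1, p2, k3] as OpenCV has them; the pictures are not rectified), "origin" and "orientation" of the camera in the world; the wrist camera has in their place "T_tool_cam" (4x4, takes a point from camera to tool coordinates, whose origin is the TCP and whose axes are the flange's). Camera axes: x right, y down, z forward; pixel columns grow to the right and rows downward; lengths in m; the calibration is good to about 2 mm. A picture is of the moment at which its call begins: read the wrist's pose just before it. calibration takes no time and is no camera call.
- bot.hand_in(): hands the job in; it is judged then, once.
The state is a dict: "t": time; "joints": joint angles; "joint_vel": joint speeds; "effort": joint torques, N m; "eef_pos": TCP position; "tool_rot": TCP orientation; "contact_force": force on the tool from outside, world axes, zero at the start; "ft_torque": the same for the moment, N m; "gripper_width": finger opening in m; "finger_force": force on a finger pad.
Only numpy, scipy, OpenCV 4.12 (cv2) and the standard library are available. Lean on these libraries where they do the work, as an engineer would, in place of code of your own. Each camera call takes 0.05 s, during which the arm holds its last target. There are 200 camera calls.

## Task

Unscrew the yellow lid of the jar that is held in the clamp: twist it counter-clockwise, regripping as often as needed, until it lifts free. Then set it down gently, right way up, on the round cork mat, let go, and leave the other things where they stand.

Things in the scene. Friction and masses are not known exactly. Their poses are not given: they have to be found in the camera images.
- jar: glass jar of red jam, 71 mm across, in a steel clamp (base plate 130 x 130 x 12 mm, four grey jaws 46 mm high) screwed to the worktop: neither can move. Origin at the centre of the clamp's underside, on the worktop; z up along the jar's axis. Above 74 mm the jar narrows to a neck 44 mm across, its rim 126 mm above the origin; the lid covers the neck from 97 mm up.
- jar_neck (a point): centre of the jar's rim. Right-hand thread, 14 mm a turn: turned counter-clockwise seen from above the lid rises 2.2 mm per radian and after 3.4 to 4.2 rad (varies) comes free and lifts straight off; before that the thread holds it down, with about 2 mm of vertical play. Turning takes about 0.12 N m all the way; let go, the lid stays where it is.
- lid: yellow round screw lid with fine grip ribs and a white disc on top, 61 mm across, 32 mm high, about 70 g, open below; origin at the centre of its lower edge, z up through its top. It starts on the jar's axis, lower edge 97 mm and top 129 mm above the worktop. It can be gripped from above across its diameter at any yaw, fingertips down to its lower edge.
- mat: round cork mat, 150 mm across, 8 mm thick, fixed flat on the worktop; origin at the centre of its underside.
- tuna_tin: round food tin, 75 mm across, 58 mm high, loose; origin at the centre of its underside. Bystander.
- tea_mug: small white cup, 62 x 88 x 50 mm, loose; origin at the centre of its underside. Bystander.
- garlic: bulb of garlic, about 53 mm, loose, towards the right end of the worktop (another, at the back left, is not meant); origin at the centre of its underside. Bystander.
Mind the look-alikes: they are no part of the job. There is more than one size of the lid; the one meant has the size given above.

How it is judged:
On the way:
1. the lid is unscrewed and lifted clear of the jar's neck (its lower edge above the rim) (z of lid in the frame of jar above 0.128 m), for 0.1 s.
At the end, for the whole second after the job is handed in: the lid lies flat and right way up (tilt under 0.12 rad) on the cork mat, its centre within 50 mm of the mat's centre, released and at rest (horizontal distance between lid and mat below 0.05 m and z of lid in the frame of mat between 0.004 and 0.012 m and angle between lid's own z axis and vertical below 0.12 rad and linear speed of lid below 0.02 m/s and contact force between the fingers and lid below 0.05 N); the robot touches nothing.
It fails at once if the lid is dropped (moves faster than 0.7 m/s out of the fingers' hold; a fall of 25 mm) (contact force between the fingers and lid below 0.05 N and linear speed of lid above 0.7 m/s).
It fails at once if a bystander is moved more than 30 mm (distance of any of tuna_tin, tea_mug, garlic from where it was at the start of the episode above 0.03 m).
It also fails if it takes over 72 s, if anything falls off the work surface, if the arm or the gripper's body presses on something with over 40 N, if the wrist force passes 120 N, or if a joint passes its speed limit or range.

## Working session

There is one attempt and no reset: what is moved stays moved. The work goes in short steps, Python scripts to look and compute and a tool call to move; the robot and the scene stay as the last step left them, time stands still between calls to the robot, and variables do not carry over. Pictures are saved under pics/ and viewed, at most 10 in all, crops included, and the job is handed in when it is done.

Besides the shell and the picture viewer there is one more tool, called after ">>>" as name([rows], argument=value, ...), one row to a line, values as JSON. move_arm: Moves the arm, as the interface text tells. Its arguments: {"type":"object","properties":{"increments":{"type":"array"},"force":{"type":"number"}},"required":["increments"]}

```bash
ls; mkdir -p pics; python3 - <<'E'
from rig import bot, imaging
import cv2,numpy as np
a=imaging.camera("scene");b=imaging.camera("side")
cv2.imwrite("pics/scene.png",a);cv2.imwrite("pics/side.png",b)
for n in("scene","side","wrist"):print(n,imaging.calibration(n))
print(bot.observe())
E
```

```text
pics
scene {'intrinsics': array([[484.77811827,   0.        , 321.67207084],
       [  0.        , 484.77811827, 210.09861739],
       [  0.        ,   0.        ,   1.        ]]), 'D': array([0.00354813, 0.        , 0.        , 0.        , 0.        ]), 'origin': array([-0.29470386, -1.07813846,  0.76692225]), 'orientation': array([-0.5076325 ,  0.78827244, -0.29429899,  0.18526714])}
side {'intrinsics': array([[411.67884485,   0.        , 315.44829783],
       [  0.        , 411.67884485, 202.02846099],
       [  0.        ,   0.        ,   1.        ]]), 'D': array([-0.03966206,  0.        ,  0.        ,  0.        ,  0.        ]), 'origin': array([ 0.01140129, -0.32620365,  1.04640277]), 'orientation': array([-0.26463539,  0.81165611, -0.49818344,  0.15164345])}
wrist {'intrinsics': array([[333.14615988,   0.        , 323.25388762],
       [  0.        , 333.14615988, 199.83491387],
       [  0.        ,   0.        ,   1.        ]]), 'D': array([-0.06643272,  0.        ,  0.        ,  0.        ,  0.        ]), 'T_tool_cam': array([[ 1.35209565e-03, -9.62150641e-01, -2.72514801e
[... 307 characters left out ...]
: array([-1.26698691,  0.46830938, -0.01161497,  1.60348928,  0.0059555 ,
        1.0713784 , -0.05627443]), 'joint_vel': array([ 0.00220935, -0.00289862, -0.00078988, -0.00320081,  0.00066791,
       -0.00066441,  0.00052619]), 'effort': array([ 6.40196722e-04, -5.33515513e+01,  2.11640715e-02, -2.51961869e+01,
        1.14250073e-02,  4.38497736e-03, -4.25634312e-05]), 'eef_pos': array([0.2208128 , 0.61083143, 0.22523791]), 'tool_rot': array([-9.99975177e-05,  1.72561368e-01,  9.84998464e-01, -7.68434888e-04]), 'contact_force': array([ 0.86484845, -0.03389209,  0.15633251]), 'ft_torque': array([0.00983938, 0.02102641, 0.00686895]), 'finger_force': 0.0, 'gripper_width': 0.08527645210377703}
```

View pics/scene.png

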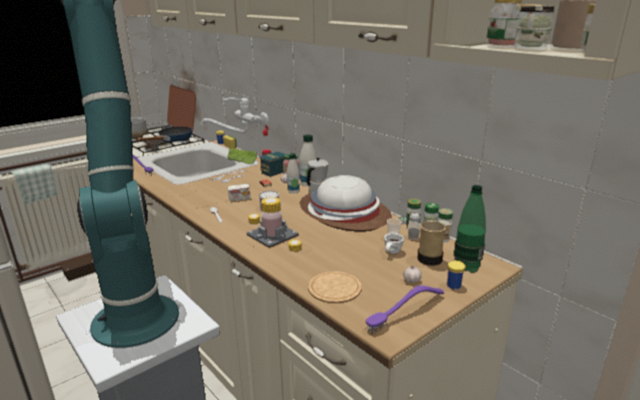

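View pics/side.png

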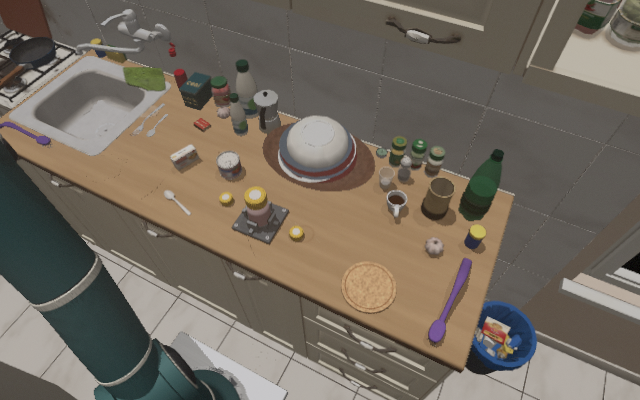

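Both views show the clamped jar, with its yellow lid at about scene (271,207) and side (256,195). The cork mat is at scene (335,287) and side (369,287).

Candidates for the lid, by side-view pixel:
- (256,195), on the jar in the clamp.
- (226,198) and (296,232), small loose yellow lids.
- (476,235), a blue jar's lid at the right.

Only the first is on the clamped jar and about 61 mm across, so I'll confirm it in a crop.

```bash
cat > h.py <<'E'
from rig import bot, imaging
import cv2,numpy as np
from scipy.spatial.transform import Rotation as R
def rot(q): return R.from_quat([q[1],q[2],q[3],q[0]]).as_matrix()
def campose(n):
    c=imaging.calibration(n)
    if n=="wrist":
        s=bot.observe();T=np.eye(4);T[:3,:3]=rot(s["tool_rot"]);T[:3,3]=s["eef_pos"]
        T=T@c["T_tool_cam"];return c,T[:3,3],T[:3,:3]
    return c,c["origin"],rot(c["orientation"])
def plane(n,px,z,pose=None):
    c,o,M=pose or campose(n)
    u=cv2.undistortPoints(np.array(px,float).reshape(-1,1,2),c["intrinsics"],c["D"])[:,0]
    d=np.c_[u,np.ones(len(u))]@M.T
    return o+d*((z-o[2])/d[:,2])[:,None]
def blobs(mask,minA=25):
    cs,_=cv2.findContours(mask,cv2.RETR_EXTERNAL,cv2.CHAIN_APPROX_NONE)
    return [c for c in cs if cv2.contourArea(c)>minA]
def circ(P):
    A=np.c_[2*P[:,:2],np.ones(len(P))];s=np.linalg.lstsq(A,(P[:,:2]**2).sum(1),rcond=None)[0]
    return s[:2],np.sqrt(s[2]+s[:2]@s[:2])
E
python3 - <<'E'
from h import *
boxes={"scene":dict(mat=(300,260,370,310),lid=(255,193,290,220)),"side":dict(mat=(335,255,405,320),lid=(238,180,276,215))}
for n in boxes:
    im=cv2.imread(f"pics/{n}.png");hsv=cv2.cvtColor(im,cv2.COLOR_BGR2HSV)
    x,y=(335,285) if n=="scene" else (369,287)
    print(n,"mat hsv",hsv[y,x],"table",hsv[y-30,x-30])
    x0,y0,x1,y1=boxes[n]["lid"]
    y_=cv2.inRange(hsv,(18,110,80),(35,255,255));m=np.zeros_like(y_);m[y0:y1,x0:x1]=y_[y0:y1,x0:x1]
    for c in blobs(m): print("yellow",cv2.boundingRect(c),cv2.contourArea(c))
    pts=np.vstack(blobs(m))[:,0]
    # white disc = hole in hull
    hull=np.zeros_like(m);cv2.fillConvexPoly(hull,cv2.convexHull(pts),255)
    hole=cv2.morphologyEx(hull&~m,cv2.MORPH_OPEN,np.ones((3,3)))
    for c in blobs(hole,15):
        print("disc px",cv2.fitEllipse(c),circ(plane(n,c[:,0],.129)))
    for rng in [((8,60,120),(18,165,255))]:
        mm=cv2.inRange(hsv,*rng);x0,y0,x1,y1=boxes[n]["mat"];m2=np.zeros_like(mm);m2[y0:y1,x0:x1]=mm[y0:y1,x0:x1]
    # mat by Canny outer edge
    print("lid@center",plane(n,[((x0+x1)/2,(y0+y1)/2)],.008))
o=[]
for n,(a,b,w,h) in {"scene":(235,185,75,65),"side":(220,170,90,78)}.items():
    o.append(cv2.resize(cv2.imread(f"pics/{n}.png")[b:b+h,a:a+w],(400,300),interpolation=cv2.INTER_CUBIC))
for n,(a,b,w,h) in {"scene":(298,258,76,57),"side":(325,250,90,68)}.items():
    o.append(cv2.resize(cv2.imread(f"pics/{n}.png")[b:b+h,a:a+w],(400,300),interpolation=cv2.INTER_CUBIC))
cv2.imwrite("pics/crop1.png",np.vstack([np.hstack(o[:2]),np.hstack(o[2:])]))
E
```

```text
scene mat hsv [ 17  96 213] table [ 17  96 181]
yellow (261, 198, 20, 15) 172.5
disc px ((270.8504333496094, 200.1112518310547), (4.248424530029297, 10.76397705078125), 84.14225769042969) (array([0.53735274, 0.15432591]), np.float64(0.017447064538198862))
lid@center [[ 0.48119159 -0.22571542  0.008     ]]
side mat hsv [ 16 103 186] table [ 15 101 162]
yellow (244, 186, 23, 24) 414.5
disc px ((254.59255981445312, 194.43463134765625), (9.447393417358398, 11.506805419921875), 79.83370208740234) (array([0.53354181, 0.15137361]), np.float64(0.016209100322187472))
lid@center [[ 0.47571044 -0.23229889  0.008     ]]
```

View pics/crop1.png

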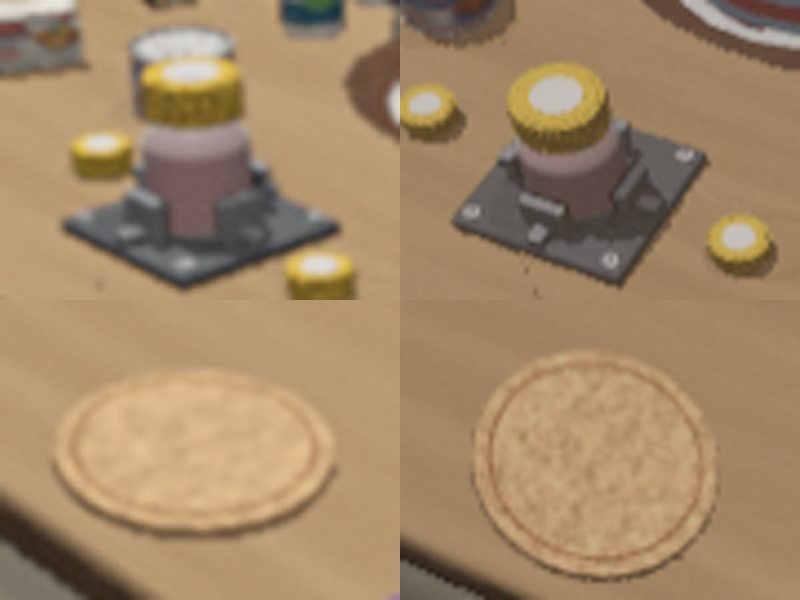

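The crop confirms it: the lid on the clamped jar is the large one, and the two loose lids are clearly smaller. It sits at about (0.535, 0.153). The mat centre is at about (0.478, -0.229). Moving above the jar.

>>> move_arm([
  [[-0.03, -0.0216, 0, 0, 0, 0, 0], [-0.03, -0.0216, 0, 0, 0, 0, 0], [-0.03, -0.0216, 0, 0, 0, 0, 0], [-0.03, -0.0216, 0, 0, 0, 0, 0], [-0.03, -0.0216, 0, 0, 0, 0, 0]],
], force=40)

```text
t: 0.52
eef_pos: [0.3259, 0.4569, 0.2257]
tool_rot: [-0.0, 0.172, 0.985, -0.0]
contact_force: [0.7, -0.3, 0.2]
gripper_width: 0.0856
finger_force: 0.0
```

>>> move_arm([
  [[-0.03, -0.0216, 0, 0, 0, 0, 0], [-0.03, -0.0216, 0, 0, 0, 0, 0], [-0.03, -0.0216, 0, 0, 0, 0, 0], [-0.03, -0.0216, 0, 0, 0, 0, 0], [-0.03, -0.0216, 0, 0, 0, 0, 0]],
])

```text
t: 0.93
eef_pos: [0.4302, 0.3044, 0.2259]
tool_rot: [-0.0, 0.173, 0.985, -0.0]
contact_force: [-0.3, -0.2, 0.2]
gripper_width: 0.0856
finger_force: 0.0
```

>>> move_arm([
  [[-0.03, -0.0216, 0, 0, 0, 0, 0], [-0.03, -0.0216, 0, 0, 0, 0, 0], [-0.03, -0.0216, 0, 0, 0, 0, 0], [-0.03, -0.0216, 0, 0, 0, 0, 0], [-0.03, -0.0216, 0, 0, 0, 0, 0]],
])

```text
t: 1.35
eef_pos: [0.5345, 0.1519, 0.2259]
tool_rot: [-0.0, 0.173, 0.985, -0.0]
contact_force: [0.4, 1.0, 0.2]
gripper_width: 0.0854
finger_force: 0.0
```

>>> move_arm([
  [[0, 0, 0, 0, 0, 0.12, 0], [0, 0, 0, 0, 0, 0.12, 0], [0, 0, 0, 0, 0, 0.12, 0], [0, 0, 0, 0, 0, 0.12, 0], [0, 0, 0, 0, 0, 0.12, 0]],
])

```text
t: 1.77
eef_pos: [0.5337, 0.1534, 0.2257]
tool_rot: [-0.0, 0.459, 0.889, -0.0]
contact_force: [-0.7, 1.0, 0.1]
gripper_width: 0.0854
finger_force: 0.0
```

```bash
python3 - <<'E'
from h import *
s=bot.observe();print(s["t"],s["joints"].round(3),s["eef_pos"],s["tool_rot"])
E
```

```text
1.7667 [-0.605  0.311  0.324  1.856 -0.116  0.994  0.386] [0.53373433 0.15337007 0.22566054] [-3.02368267e-04  4.58723271e-01  8.88579071e-01 -3.21308194e-04]
```

```bash
python3 - <<'E'
from h import *
p=campose("wrist");im=imaging.camera("wrist");cv2.imwrite("pics/w1.png",im)
hsv=cv2.cvtColor(im,cv2.COLOR_BGR2HSV);m=cv2.inRange(hsv,(18,110,60),(35,255,255))
for c in blobs(m,200): print(cv2.boundingRect(c),cv2.contourArea(c))
c=max(blobs(m,200),key=cv2.contourArea)
hull=np.zeros_like(m);cv2.fillConvexPoly(hull,cv2.convexHull(c),255)
hole=cv2.morphologyEx(hull&~m,cv2.MORPH_OPEN,np.ones((5,5)))
for c in blobs(hole,100): print("disc",cv2.fitEllipse(c),circ(plane("wrist",c[:,0],.129,p)))
E
```

```text
(118, 378, 36, 22) 399.5
(244, 237, 39, 39) 1121.5
(281, 158, 81, 82) 5022.5
(386, 54, 45, 45) 1502.5
disc ((321.5845031738281, 202.56793212890625), (43.013038635253906, 44.8896369934082), 88.4610366821289) (array([0.53429729, 0.15122646]), np.float64(0.017177785990779456))
```

View pics/w1.png

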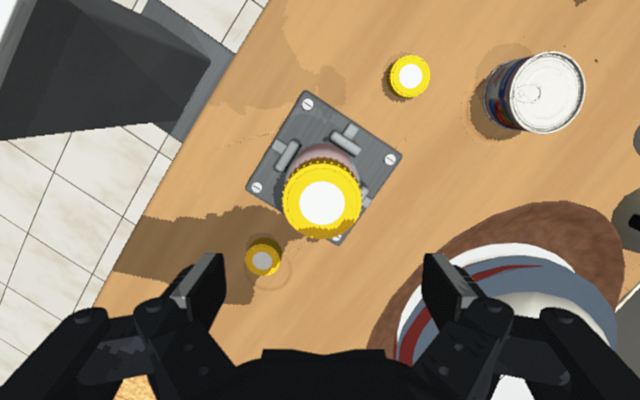

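The wrist view shows the large lid's white disc at pixel (322,203), which gives (0.534, 0.151). The small lids are at (410,76) and (263,260), and the tin is at (548,92). Next I'll pre-turn clockwise so that one sweep can unscrew it.

>>> move_arm([
  [[0, 0, 0, 0, 0, 0.12, 0], [0, 0, 0, 0, 0, 0.12, 0], [0, 0, 0, 0, 0, 0.12, 0], [0, 0, 0, 0, 0, 0.12, 0], [0, 0, 0, 0, 0, 0.12, 0]],
])

```text
t: 2.23
eef_pos: [0.5337, 0.1536, 0.2258]
tool_rot: [-0.0, 0.7, 0.714, -0.0]
contact_force: [0.4, -1.2, 0.0]
gripper_width: 0.0854
finger_force: 0.0
```

>>> move_arm([
  [[0, 0, 0, 0, 0, 0.12, 0], [0, 0, 0, 0, 0, 0.12, 0], [0, 0, 0, 0, 0, 0.12, 0], [0, 0, 0, 0, 0, 0.12, 0], [0, 0, 0, 0, 0, 0.12, 0]],
])

```text
t: 2.65
eef_pos: [0.5337, 0.1536, 0.2258]
tool_rot: [-0.0, 0.88, 0.476, -0.0]
contact_force: [-0.0, -0.2, 0.4]
gripper_width: 0.0854
finger_force: 0.0
```

>>> move_arm([
  [[0, 0, 0, 0, 0, 0.12, 0], [0, 0, 0, 0, 0, 0.12, 0], [0, 0, 0, 0, 0, 0.12, 0], [0, 0, 0, 0, 0, 0.12, 0], [0, 0, 0, 0, 0, 0.12, 0]],
])

```text
t: 3.07
eef_pos: [0.5337, 0.1536, 0.2258]
tool_rot: [0.0, 0.981, 0.195, -0.0]
contact_force: [-0.0, -0.3, 1.4]
gripper_width: 0.0853
finger_force: 0.0
```

```bash
python3 - <<'E'
from h import *
s=bot.observe();print(s["t"],s["joints"].round(3),s["eef_pos"],s["tool_rot"])
p=campose("wrist");im=imaging.camera("wrist");cv2.imwrite("pics/w2.png",im)
hsv=cv2.cvtColor(im,cv2.COLOR_BGR2HSV);m=cv2.inRange(hsv,(18,110,60),(35,255,255))
c=max(blobs(m,200),key=cv2.contourArea)
hull=np.zeros_like(m);cv2.fillConvexPoly(hull,cv2.convexHull(c),255)
hole=cv2.morphologyEx(hull&~m,cv2.MORPH_OPEN,np.ones((5,5)))
for c in blobs(hole,100):
    q,r=circ(plane("wrist",c[:,0],.129,p));print("disc",q,r)
    print("tool shift",rot(s["tool_rot"]).T@(np.r_[q,.113]-s["eef_pos"]))
E
```

```text
3.0667 [-0.881  0.348  0.674  1.872 -0.254  1.009 -1.278] [0.53374022 0.15363226 0.2258183 ] [ 3.76940663e-05  9.80877893e-01  1.94623931e-01 -2.88123937e-04]
disc [0.53346975 0.15128091] 0.01702977546117626
tool shift [-0.00108231  0.00207427  0.11281886]
```

>>> move_arm([
  [[-0.0005, 0.0018, 0, 0, 0, 0.12, 0], [0, 0, 0, 0, 0, 0.12, 0], [0, 0, 0, 0, 0, 0.12, 0], [0, 0, 0, 0, 0, 0.12, 0], [0, 0, 0, 0, 0, 0.12, 0]],
])

```text
t: 3.53
eef_pos: [0.5341, 0.1518, 0.2259]
tool_rot: [0.0, 0.995, -0.103, -0.0]
contact_force: [-0.3, 0.4, -0.2]
gripper_width: 0.0855
finger_force: 0.0
```

>>> move_arm([
  [[0, 0, 0, 0, 0, 0.12, 0], [0, 0, 0, 0, 0, 0.12, 0], [0, 0, 0, 0, 0, 0.12, 0], [0, 0, 0, 0, 0, 0.12, 0], [0, 0, 0, 0, 0, 0.12, 0]],
])

```text
t: 3.95
eef_pos: [0.534, 0.1518, 0.2259]
tool_rot: [0.0, 0.92, -0.392, -0.0]
contact_force: [0.4, -0.3, -0.3]
gripper_width: 0.0852
finger_force: 0.0
```

```bash
python3 - <<'E'
from h import *
s=bot.observe();print(s["t"],s["joints"].round(3),s["eef_pos"],s["tool_rot"])
E
```

```text
3.95 [-1.075  0.419  0.952  1.883 -0.394  1.042 -2.336] [0.53402467 0.15182813 0.22587494] [ 1.17681277e-04  9.19896144e-01 -3.92161989e-01 -2.09634894e-04]
```

>>> move_arm([
  [[0, 0, 0.02, 0, 0, 0, 0], [0, 0, 0.02, 0, 0, 0, 0], [0, 0, 0.02, 0, 0, 0, 0], [0, 0, 0.02, 0, 0, 0, 0], [0, 0, 0.015, 0, 0, 0, 0]],
])

```text
t: 4.37
eef_pos: [0.5333, 0.1518, 0.1292]
tool_rot: [0.001, 0.921, -0.389, -0.001]
contact_force: [0.2, 0.2, 0.3]
gripper_width: 0.0853
finger_force: 0.0
```

>>> move_arm([
  [[0, 0, 0.009, 0, 0, 0, 0], [0, 0, 0.009, 0, 0, 0, 0], [0, 0, 0, 0, 0, 0, 0], [0, 0, 0, 0, 0, 0, 1], [0, 0, 0, 0, 0, 0, 1]],
], force=30)

```text
t: 4.78
eef_pos: [0.5349, 0.1518, 0.1139]
tool_rot: [-0.0, 0.92, -0.392, 0.0]
contact_force: [-0.2, 0.7, 0.4]
gripper_width: 0.0636
finger_force: 0.6
```

>>> move_arm([
  [[0, 0, 0, 0, 0, 0, 1], [0, 0, 0, 0, 0, 0, 1], [0, 0, 0, 0, 0, 0, 1], [0, 0, 0, 0, 0, 0, 1], [0, 0, 0, 0, 0, 0, 1]],
])

```text
t: 5.2
eef_pos: [0.5342, 0.1512, 0.1142]
tool_rot: [-0.0, 0.92, -0.392, -0.0]
contact_force: [-3.9, -2.5, 6.0]
gripper_width: 0.0592
finger_force: 31.2
```

Gripped: 59 mm opening, 31 N. Next a trial twist, rising 2.2 mm per radian.

>>> move_arm([
  [[0, 0, -0.0002, 0, 0, -0.1, 1], [0, 0, -0.0002, 0, 0, -0.1, 1], [0, 0, -0.0002, 0, 0, -0.1, 1], [0, 0, -0.0002, 0, 0, -0.1, 1], [0, 0, -0.0002, 0, 0, -0.1, 1]],
])

```text
t: 5.62
eef_pos: [0.534, 0.1512, 0.1148]
tool_rot: [-0.0, 0.989, -0.15, -0.0]
contact_force: [-1.7, -2.2, 1.4]
gripper_width: 0.0589
finger_force: 32.3
```

```bash
python3 - <<'E'
from h import *
s=bot.observe();print({k:(np.round(v,3)) for k,v in s.items()})
E
```

```text
{'t': np.float64(5.617), 'joints': array([-0.873,  0.527,  0.696,  1.961, -0.459,  0.815, -1.793]), 'joint_vel': array([ 0.216, -0.092, -0.305, -0.015,  0.227, -0.06 ,  0.982]), 'effort': array([ -2.059, -42.647,   8.656, -20.09 ,  -0.538,  -0.598,  -0.82 ]), 'eef_pos': array([0.534, 0.151, 0.115]), 'tool_rot': array([-0.   ,  0.989, -0.15 , -0.   ]), 'contact_force': array([-1.654, -2.173,  1.382]), 'ft_torque': array([-0.441,  0.526, -0.245]), 'finger_force': np.float64(32.332), 'gripper_width': np.float64(0.059)}
```

>>> move_arm([
  [[0, 0, -0.0002, 0, 0, -0.1, 1], [0, 0, -0.0002, 0, 0, -0.1, 1], [0, 0, -0.0002, 0, 0, -0.1, 1], [0, 0, -0.0002, 0, 0, -0.1, 1], [0, 0, -0.0003, 0, 0, -0.1, 1]],
])

```text
t: 6.03
eef_pos: [0.5339, 0.1511, 0.1159]
tool_rot: [0.0, 0.995, 0.099, -0.0]
contact_force: [-1.9, -2.4, 0.5]
gripper_width: 0.0591
finger_force: 32.3
```

>>> move_arm([
  [[0, 0, -0.0002, 0, 0, -0.1, 1], [0, 0, -0.0002, 0, 0, -0.1, 1], [0, 0, -0.0002, 0, 0, -0.1, 1], [0, 0, -0.0002, 0, 0, -0.1, 1], [0, 0, -0.0003, 0, 0, -0.1, 1]],
])

```text
t: 6.45
eef_pos: [0.5341, 0.1509, 0.117]
tool_rot: [0.0, 0.94, 0.342, -0.0]
contact_force: [-2.0, -1.5, 0.6]
gripper_width: 0.0591
finger_force: 32.3
```

>>> move_arm([
  [[0, 0, -0.0002, 0, 0, -0.1, 1], [0, 0, -0.0002, 0, 0, -0.1, 1], [0, 0, -0.0002, 0, 0, -0.1, 1], [0, 0, -0.0002, 0, 0, -0.1, 1], [0, 0, -0.0003, 0, 0, -0.1, 1]],
])

```text
t: 6.87
eef_pos: [0.5342, 0.1509, 0.1182]
tool_rot: [0.0, 0.826, 0.564, -0.0]
contact_force: [-0.5, -2.5, 0.9]
gripper_width: 0.059
finger_force: 32.3
```

```bash
python3 - <<'E'
from h import *
s=bot.observe();print({k:(np.round(v,3)) for k,v in s.items()})
E
```

```text
{'t': np.float64(6.867), 'joints': array([-0.591,  0.456,  0.322,  1.941, -0.2  ,  0.775, -0.529]), 'joint_vel': array([ 0.23 , -0.031, -0.292, -0.015,  0.189, -0.013,  1.019]), 'effort': array([ -2.125, -45.484,   3.785, -20.805,  -0.381,  -0.538,  -0.882]), 'eef_pos': array([0.534, 0.151, 0.118]), 'tool_rot': array([ 0.   ,  0.826,  0.564, -0.   ]), 'contact_force': array([-0.457, -2.49 ,  0.861]), 'ft_torque': array([-0.407,  0.377, -0.231]), 'finger_force': np.float64(32.273), 'gripper_width': np.float64(0.059)}
```

>>> move_arm([
  [[0, 0, -0.0002, 0, 0, -0.1, 1], [0, 0, -0.0002, 0, 0, -0.1, 1], [0, 0, -0.0002, 0, 0, -0.1, 1], [0, 0, -0.0002, 0, 0, -0.1, 1], [0, 0, -0.0003, 0, 0, -0.1, 1]],
])

```text
t: 7.28
eef_pos: [0.5342, 0.151, 0.1193]
tool_rot: [0.0, 0.661, 0.751, -0.0]
contact_force: [-1.4, -1.8, 0.1]
gripper_width: 0.0591
finger_force: 32.3
```

>>> move_arm([
  [[0, 0, -0.0002, 0, 0, -0.1, 1], [0, 0, -0.0002, 0, 0, -0.1, 1], [0, 0, -0.0002, 0, 0, -0.1, 1], [0, 0, -0.0002, 0, 0, -0.1, 1], [0, 0, -0.0003, 0, 0, -0.1, 1]],
])

```text
t: 7.7
eef_pos: [0.5342, 0.151, 0.1204]
tool_rot: [0.0, 0.454, 0.891, -0.0]
contact_force: [-2.2, -0.6, 0.5]
gripper_width: 0.0591
finger_force: 32.3
```

>>> move_arm([
  [[0, 0, -0.0002, 0, 0, -0.1, 1], [0, 0, -0.0002, 0, 0, -0.1, 1], [0, 0, -0.0002, 0, 0, -0.1, 1], [0, 0, -0.0002, 0, 0, -0.1, 1], [0, 0, -0.0003, 0, 0, -0.1, 1]],
])

```text
t: 8.12
eef_pos: [0.5342, 0.1511, 0.1215]
tool_rot: [0.0, 0.22, 0.976, -0.0]
contact_force: [-2.7, -1.8, 1.7]
gripper_width: 0.0587
finger_force: 32.3
```

>>> move_arm([
  [[0, 0, -0.0002, 0, 0, -0.1, 1], [0, 0, -0.0002, 0, 0, -0.1, 1], [0, 0, -0.0002, 0, 0, -0.1, 1], [0, 0, -0.0002, 0, 0, -0.1, 1], [0, 0, -0.0003, 0, 0, -0.1, 1]],
])

```text
t: 8.53
eef_pos: [0.5342, 0.151, 0.1226]
tool_rot: [0.0, -0.028, 1.0, -0.0]
contact_force: [-1.3, -1.3, 1.2]
gripper_width: 0.0596
finger_force: 32.3
```

```bash
python3 - <<'E'
from h import *
s=bot.observe();print({k:(np.round(v,3)) for k,v in s.items()})
E
```

```text
{'t': np.float64(8.533), 'joints': array([-0.215,  0.449, -0.151,  1.913,  0.094,  0.786,  1.21 ]), 'joint_vel': array([ 0.221,  0.019, -0.275, -0.015,  0.17 ,  0.02 ,  1.042]), 'effort': array([ -1.703, -46.709,  -1.322, -21.113,  -0.083,  -0.697,  -0.909]), 'eef_pos': array([0.534, 0.151, 0.123]), 'tool_rot': array([ 0.   , -0.028,  1.   , -0.   ]), 'contact_force': array([-1.343, -1.255,  1.189]), 'ft_torque': array([-0.242,  0.383, -0.189]), 'finger_force': np.float64(32.346), 'gripper_width': np.float64(0.06)}
```

>>> move_arm([
  [[0, 0, -0.0002, 0, 0, -0.1, 1], [0, 0, -0.0002, 0, 0, -0.1, 1], [0, 0, -0.0002, 0, 0, -0.1, 1], [0, 0, -0.0002, 0, 0, -0.1, 1], [0, 0, -0.0003, 0, 0, -0.1, 1]],
])

```text
t: 8.95
eef_pos: [0.5343, 0.151, 0.1237]
tool_rot: [0.0, -0.275, 0.961, -0.001]
contact_force: [-0.6, -1.5, 0.6]
gripper_width: 0.0593
finger_force: 32.4
```

>>> move_arm([
  [[0, 0, -0.001, 0, 0, 0, 1], [0, 0, -0.001, 0, 0, 0, 1], [0, 0, -0.001, 0, 0, 0, 1], [0, 0, 0, 0, 0, 0, 1], [0, 0, 0, 0, 0, 0, 1]],
])

```text
t: 9.37
eef_pos: [0.5345, 0.1515, 0.1261]
tool_rot: [0.0, -0.273, 0.962, -0.0]
contact_force: [0.5, -1.7, -1.0]
gripper_width: 0.0596
finger_force: 32.6
```

```bash
python3 - <<'E'
from h import *
s=bot.observe();print({k:(np.round(v,3)) for k,v in s.items()})
E
```

```text
{'t': np.float64(9.367), 'joints': array([-0.123,  0.456, -0.268,  1.904,  0.164,  0.802,  1.644]), 'joint_vel': array([ 0.002,  0.002, -0.002,  0.001,  0.001, -0.003,  0.005]), 'effort': array([-8.3000e-01, -4.7283e+01, -3.9220e+00, -2.0926e+01, -3.4000e-01,
       -2.7400e-01, -1.4000e-02]), 'eef_pos': array([0.535, 0.151, 0.126]), 'tool_rot': array([ 0.   , -0.273,  0.962, -0.   ]), 'contact_force': array([ 0.482, -1.661, -0.984]), 'ft_torque': array([-0.421,  0.018,  0.017]), 'finger_force': np.float64(32.606), 'gripper_width': np.float64(0.06)}
```

The vertical force now matches the lid's weight, so it looks free. Lifting.

>>> move_arm([
  [[0, 0, -0.004, 0, 0, 0, 1], [0, 0, -0.006, 0, 0, 0, 1], [0, 0, -0.01, 0, 0, 0, 1], [0, 0, -0.01, 0, 0, 0, 1], [0, 0, -0.01, 0, 0, 0, 1]],
])

```text
t: 9.78
eef_pos: [0.5346, 0.1524, 0.1675]
tool_rot: [0.001, -0.273, 0.962, 0.0]
contact_force: [0.2, -0.4, -1.1]
gripper_width: 0.0588
finger_force: 32.8
```

>>> move_arm([
  [[0, 0, -0.015, 0, 0, 0, 1], [0, 0, -0.015, 0, 0, 0, 1], [0, 0, -0.015, 0, 0, 0, 1], [0, 0, -0.01, 0, 0, 0, 1], [0, 0, -0.005, 0, 0, 0, 1]],
])

```text
t: 10.2
eef_pos: [0.5351, 0.1523, 0.2284]
tool_rot: [0.002, -0.273, 0.962, 0.0]
contact_force: [-0.4, -0.3, -1.2]
gripper_width: 0.0592
finger_force: 32.8
```

```bash
python3 - <<'E'
from h import *
s=bot.observe();print(s["t"],s["eef_pos"],s["contact_force"],s["gripper_width"])
a=imaging.camera("side");b=imaging.camera("wrist")
cv2.imwrite("pics/c2.png",np.vstack([cv2.resize(a[80:330,160:460],(480,400)),b[::2,::2][:200,:].repeat(1,0) if 0 else cv2.resize(b,(480,200))]))
print("to mat, tool axes",rot(s["tool_rot"]).T@(np.array([.478,-.229,s["eef_pos"][2]])-s["eef_pos"]))
E
```

```text
10.2 [0.53510286 0.15229817 0.22838194] [-0.37611621 -0.33529147 -1.18830262] 0.05919883309303914
to mat, tool axes [ 0.24895046 -0.29440164 -0.00061086]
```

View pics/c2.png

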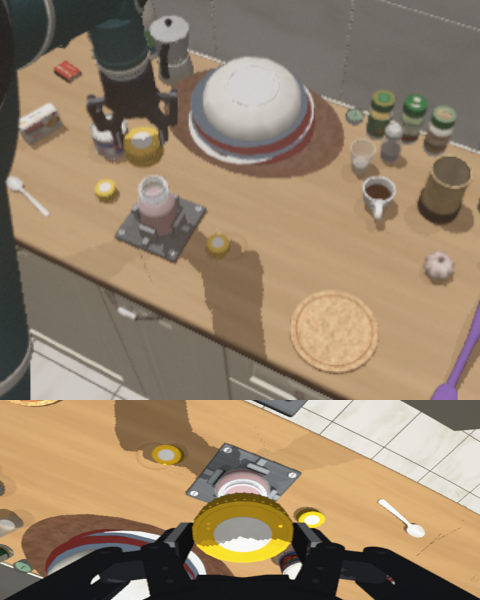

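The lid is off and held level, with the jar open below it. Carrying it to the mat.

>>> move_arm([
  [[0.008, -0.0095, 0, 0, 0, 0, 1], [0.0166, -0.0196, 0, 0, 0, 0, 1], [0.0166, -0.0196, 0, 0, 0, 0, 1], [0.0166, -0.0196, 0, 0, 0, 0, 1], [0.0166, -0.0196, 0, 0, 0, 0, 1]],
])

```text
t: 10.72
eef_pos: [0.5158, 0.0357, 0.2247]
tool_rot: [-0.001, -0.273, 0.962, 0.0]
contact_force: [-0.2, -0.8, 0.0]
gripper_width: 0.0595
finger_force: 32.8
```

>>> move_arm([
  [[0.0166, -0.0196, 0, 0, 0, 0, 1], [0.0166, -0.0196, 0, 0, 0, 0, 1], [0.0166, -0.0196, 0, 0, 0, 0, 1], [0.0166, -0.0196, 0, 0, 0, 0, 1], [0.0166, -0.0196, 0, 0, 0, 0, 1]],
])

```text
t: 11.13
eef_pos: [0.4964, -0.0912, 0.2249]
tool_rot: [-0.001, -0.273, 0.962, 0.0]
contact_force: [0.4, 0.6, -1.0]
gripper_width: 0.0595
finger_force: 32.8
```

>>> move_arm([
  [[0.0166, -0.0196, 0, 0, 0, 0, 1], [0.0166, -0.0196, 0, 0, 0, 0, 1], [0.0166, -0.0196, 0, 0, 0, 0, 1], [0.0166, -0.0196, 0, 0, 0, 0, 1], [0.008, -0.0095, 0, 0, 0, 0, 1]],
])

```text
t: 11.55
eef_pos: [0.4785, -0.2073, 0.2248]
tool_rot: [-0.001, -0.271, 0.963, -0.0]
contact_force: [0.2, 0.0, -0.7]
gripper_width: 0.0593
finger_force: 32.8
```

```bash
python3 - <<'E'
from h import *
s=bot.observe();print(s["t"],s["joints"].round(2),s["eef_pos"],s["contact_force"],s["gripper_width"])
print("to mat, tool axes",rot(s["tool_rot"]).T@(np.array([.478,-.229,s["eef_pos"][2]])-s["eef_pos"]))
p=campose("wrist");b=imaging.camera("wrist");cv2.imwrite("pics/w3.png",b)
m=np.array([[.478+.075*np.cos(t),-.229+.075*np.sin(t),.008] for t in np.linspace(0,6.28,40)])
c,o,M=p;q,_=cv2.projectPoints(m,cv2.Rodrigues(M.T)[0],-M.T@o,c["intrinsics"],c["D"])
cv2.polylines(b,[q.astype(int)],True,(0,0,255),1);cv2.imwrite("pics/w3o.png",b)
E
```

```text
11.55 [ 0.43  0.26 -0.1   1.91  0.03  0.98  2.43] [ 0.47847964 -0.20726284  0.2247565 ] [ 0.19350448  0.0292751  -0.73111819] 0.05927814651254292
to mat, tool axes [ 1.17412460e-02 -1.82996497e-02  1.89031139e-05]
```

View pics/w3o.png

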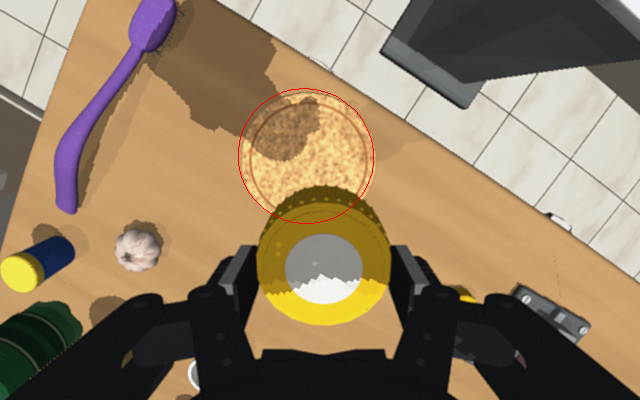

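The projected red circle sits right on the mat, centred at about pixel (306,157), so the position holds. Lowering the lid.

>>> move_arm([
  [[0.006, -0.009, 0.01, 0, 0, 0, 1], [0.0057, -0.0093, 0.02, 0, 0, 0, 1], [0, 0, 0.025, 0, 0, 0, 1], [0, 0, 0.025, 0, 0, 0, 1], [0, 0, 0.025, 0, 0, 0, 1]],
])

```text
t: 12.02
eef_pos: [0.4798, -0.2241, 0.1187]
tool_rot: [-0.0, -0.273, 0.962, 0.001]
contact_force: [0.0, 0.2, -1.2]
gripper_width: 0.0589
finger_force: 32.8
```

>>> move_arm([
  [[0, 0, 0.025, 0, 0, 0, 1], [0, 0, 0.02, 0, 0, 0, 1], [0, 0, 0.02, 0, 0, 0, 1], [0, 0, 0.015, 0, 0, 0, 1], [0, 0, 0.005, 0, 0, 0, 1]],
])

```text
t: 12.43
eef_pos: [0.4781, -0.2231, 0.0325]
tool_rot: [-0.002, -0.274, 0.962, 0.002]
contact_force: [-0.4, -0.2, -0.8]
gripper_width: 0.0592
finger_force: 32.8
```

>>> move_arm([
  [[0, 0, 0.001, 0, 0, 0, 1], [0, 0, 0.001, 0, 0, 0, 1], [0, 0, 0, 0, 0, 0, 1]],
])

```text
t: 12.68
eef_pos: [0.481, -0.2247, 0.0344]
tool_rot: [0.0, -0.273, 0.962, -0.0]
contact_force: [-0.1, -0.4, -1.1]
gripper_width: 0.0589
finger_force: 32.8
```

>>> move_arm([
  [[0, 0, 0.001, 0, 0, 0, 1], [0, 0, 0.001, 0, 0, 0, 1], [0, 0, 0.001, 0, 0, 0, 1], [0, 0, 0.001, 0, 0, 0, 1], [0, 0, 0, 0, 0, 0, 1]],
])

```text
t: 13.1
eef_pos: [0.4805, -0.2247, 0.0299]
tool_rot: [0.0, -0.273, 0.962, -0.0]
contact_force: [0.5, -0.4, -0.9]
gripper_width: 0.059
finger_force: 32.8
```

>>> move_arm([
  [[0, 0, 0.001, 0, 0, 0, 1], [0, 0, 0, 0, 0, 0, 1]],
])

```text
t: 13.27
eef_pos: [0.4805, -0.2247, 0.0288]
tool_rot: [-0.0, -0.273, 0.962, 0.0]
contact_force: [-0.4, 0.6, -0.4]
gripper_width: 0.0589
finger_force: 32.8
```

>>> move_arm([
  [[0, 0, 0.001, 0, 0, 0, 1], [0, 0, 0, 0, 0, 0, 1]],
])

```text
t: 13.43
eef_pos: [0.4804, -0.2246, 0.0277]
tool_rot: [-0.0, -0.273, 0.962, 0.0]
contact_force: [0.4, -0.1, -1.1]
gripper_width: 0.059
finger_force: 32.8
```

>>> move_arm([
  [[0, 0, 0.001, 0, 0, 0, 1], [0, 0, 0, 0, 0, 0, 1]],
])

```text
t: 13.6
eef_pos: [0.4804, -0.2247, 0.0267]
tool_rot: [-0.0, -0.273, 0.962, 0.0]
contact_force: [-0.2, -0.1, -0.9]
gripper_width: 0.0592
finger_force: 32.8
```

>>> move_arm([
  [[0, 0, 0.001, 0, 0, 0, 1], [0, 0, 0, 0, 0, 0, 1]],
])

```text
t: 13.77
eef_pos: [0.4804, -0.2247, 0.0257]
tool_rot: [-0.0, -0.273, 0.962, 0.0]
contact_force: [-0.7, -0.7, -0.9]
gripper_width: 0.0592
finger_force: 32.8
```

>>> move_arm([
  [[0, 0, 0.0008, 0, 0, 0, 1], [0, 0, 0, 0, 0, 0, 1]],
])

```text
t: 13.93
eef_pos: [0.4805, -0.2247, 0.0253]
tool_rot: [-0.0, -0.273, 0.962, -0.0]
contact_force: [-0.9, 0.4, 2.7]
gripper_width: 0.059
finger_force: 33.1
```

>>> move_arm([
  [[0, 0, 0.0008, 0, 0, 0, 1], [0, 0, 0, 0, 0, 0, 1]],
])

```text
t: 14.1
eef_pos: [0.4806, -0.2248, 0.0252]
tool_rot: [-0.0, -0.273, 0.962, -0.0]
contact_force: [-3.2, 0.8, 9.7]
gripper_width: 0.0588
finger_force: 33.8
```

Contact felt at the expected height. Releasing and rising.

>>> move_arm([
  [[0, 0, -0.0008, 0, 0, 0, 0.5], [0, 0, 0, 0, 0, 0, 0.2], [0, 0, 0, 0, 0, 0, 0], [0, 0, 0, 0, 0, 0, 0], [0, 0, 0, 0, 0, 0, 0]],
])

```text
t: 14.52
eef_pos: [0.4805, -0.2247, 0.0249]
tool_rot: [-0.0, -0.273, 0.962, 0.0]
contact_force: [-0.1, 0.6, 0.3]
gripper_width: 0.0854
finger_force: 0.0
```

>>> move_arm([
  [[0, 0, 0, 0, 0, 0, 0], [0, 0, -0.005, 0, 0, 0, 0], [0, 0, -0.01, 0, 0, 0, 0], [0, 0, -0.02, 0, 0, 0, 0], [0, 0, -0.02, 0, 0, 0, 0]],
])

```text
t: 14.93
eef_pos: [0.4801, -0.2245, 0.081]
tool_rot: [-0.0, -0.273, 0.962, 0.0]
contact_force: [0.3, -0.3, 0.4]
gripper_width: 0.0854
finger_force: 0.0
```

>>> move_arm([
  [[0, 0, -0.03, 0, 0, 0, 0], [0, 0, -0.03, 0, 0, 0, 0], [0, 0, -0.03, 0, 0, 0, 0], [0, 0, -0.02, 0, 0, 0, 0], [0, 0, 0, 0, 0, 0, 0]],
])

```text
t: 15.35
eef_pos: [0.4833, -0.2258, 0.1959]
tool_rot: [0.004, -0.273, 0.962, -0.003]
contact_force: [0.1, -0.3, -0.1]
gripper_width: 0.0853
finger_force: 0.0
```

```bash
python3 - <<'E'
from h import *
p=campose("wrist");b=imaging.camera("wrist");a=imaging.camera("side");s=bot.observe()
print(s["t"],s["eef_pos"],s["contact_force"],s["gripper_width"],s["finger_force"])
hsv=cv2.cvtColor(b,cv2.COLOR_BGR2HSV);m=cv2.inRange(hsv,(18,110,60),(35,255,255))
c=max(blobs(m,200),key=cv2.contourArea);hull=np.zeros_like(m);cv2.fillConvexPoly(hull,cv2.convexHull(c),255)
for c in blobs(cv2.morphologyEx(hull&~m,cv2.MORPH_OPEN,np.ones((5,5))),100): print(circ(plane("wrist",c[:,0],.040,p)))
cv2.imwrite("pics/fin.png",np.hstack([cv2.resize(b,(480,300)),cv2.resize(a[150:350,200:413],(320,300))]))
E
```

```text
15.45 [ 0.48089776 -0.2249035   0.1915905 ] [ 0.34540886 -0.4720303  -1.04308102] 0.0854880741285263 0.0
(array([ 0.51029177, -0.25442583]), np.float64(0.00730288408888667))
(array([ 0.48081685, -0.22366672]), np.float64(0.017048542086800438))
```

View pics/fin.png

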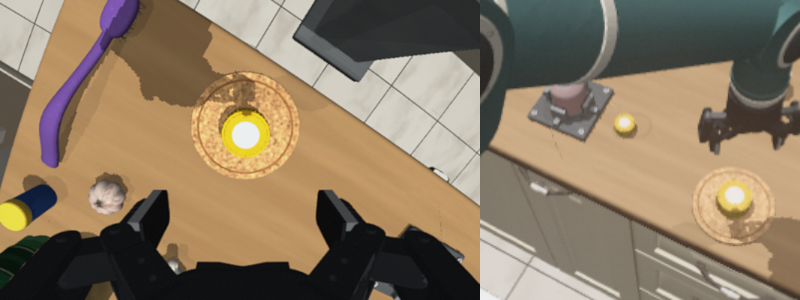

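The lid lies flat on the mat, white disc up at pixel (246,135) in the wrist half, about 6 mm off the mat's centre. The gripper is clear of it, so I'm handing in.

```bash
python3 -c "
from rig import bot
print(bot.hand_in())"
```

```text
the job is handed in; nothing more can be done
None
```

I unscrewed the lid, set it right way up about 6 mm from the mat's centre and let go, then handed the job in at about 15 s; no verdict came back.

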